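# Unstack the finishing tins into their drip trays

## Robot

A 6-joint arm with a two-finger parallel gripper is mounted at the origin on the work surface. World frame = base frame: x ahead of the robot, y to its left, z up, the work surface at z = 0. Lengths are in m, angles in rad, forces in N, time in s.
With the tool pointing down it reaches from about 0.225 to 0.875 m from the base axis. Payload 3.4 kg.
Tool frame: the origin (TCP) lies at the very end of the fingers, on their centre line; the grasp point (between the pads) lies 19 mm behind it; z points along the fingers, y is the line along which they close (so a half turn about z gives the same grasp; the last joint's range is limited). The gripper opens to 85 mm and grips with 20 to 120 N. Pads are 22 mm wide; open, the fingers measure 114 mm over their backs; the gripper's body (76 mm by 85 mm) begins 54 mm behind the grasp point. The pads swing forward as they close: fully open they stand 13 mm farther back than shut.
Start: joints at [1.063, 0.276, 1.505, -0, 1.361, -0.121], TCP at [0.217, 0.533, 0.231] pointing down, gripper open.
Joint ranges: [-2.89, 2.89], [-0.75, 2.08], [0.22, 2.7], [-1.18, 4.32], [0.11, 2.71], [-2.7, 2.7]. Speed limits (rad/s): [2.57, 2.57, 3.14, 3.14, 3.14, 3.14].

## Interface

Orientations are given as a unit quaternion [w, x, y, z].
In Python, from rig import readout, vision, manip gives the robot as it stands.
- The arm moves only by the shell command python3 -m handwheel 'ROWS' [FORCE]. ROWS is JSON, a list of rows, each a list of 3 entries, a list of its own where there are three numbers: the shift along the tool's x, y, z in mm, then the turn, a rotation vector about the tool's x, y, z in units of 6 degrees (1.0 is 6 degrees), then the closure, from -1 (fully open) to 1 (shut), so that 0 is half open. A call has 1 to 20 rows; each row shifts and turns the commanded pose from where the row before left it, along the tool's axes as they then stand; what a row does not reach is not made up. A row lasts 1/8 s, in which the tool goes at most 62.5 mm and 10.7 degrees, less where a joint would pass 70% of its speed; a pose out of reach is approached as far as the arm can. A call is refused whole if a number of a shift passes 62.5 or a number of a turn 1, either way. A call with a gripper value outside its range is refused whole. The fingers move at their own pace and stop on an object; FORCE is the grip in N (left out, the last holds). Time passes only in rows, so rows that do not move let the fingers close. It gives the time, the measured TCP pose, the force, the opening and the grip force at its end, in the units of the state.
- readout.get_state(): the state, without advancing time (a new reading comes with each control period).
- vision.get_image(name): name is "scene" or "top" or "wrist"; returns the picture (480x640x3 uint8, blue, green, red); there is no depth.
- vision.camera_params(name): a dict with "intrinsics" (3x3 intrinsics, pixels), "rvec" (rotation vector, rad) and "tvec" (3), from world to camera coordinates, as OpenCV has them; the wrist camera has in their place "hand_eye" (4x4, takes a point from camera to tool coordinates, whose origin is the TCP and whose axes are the flange's). Camera axes: x right, y down, z forward; pixel columns grow to the right and rows downward; lengths in m; the calibration is good to about 2 mm. A picture is of the moment at which its call begins: read the wrist's pose just before it. camera_params takes no time and is no camera call.
- manip.sign_off(): hands the job in; it is judged then, once.
The state is a dict: "clock": time; "qpos": joint angles; "qd": joint speeds; "effort": joint torques, N m; "position": TCP position; "ee_rot": TCP orientation; "contact_force": force on the tool from outside, world axes, zero at the start; "moment": the same for the moment, N m; "width": finger opening in m; "gripper_force": force on a finger pad.
Only numpy, scipy, OpenCV 4.12 (cv2) and the standard library are available. Lean on these libraries where they do the work, as an engineer would, in place of code of your own. Each camera call takes 0.05 s, during which the arm holds its last target. There are 200 camera calls.

## Task

Take the stack of tins apart from the top down and stand each tin flat inside the drip tray of its own shape and size: small pot in the small round tray, larger round tin in the larger round tray, square tin in the square tray, oblong tin in the oblong tray. Put each tin in its tray and let go of it before taking the next, and do not drop any tin or tip it over.

Things in the scene. Friction and masses are not known exactly. Their poses are not given: they have to be found in the camera images.
- small_pot_mid (a point): small round lidded pot, steel with a brown paper label, diameter 34, 50 high, about 0.08 kg; top of the stack at the start. Sizes in mm. This point is its centre, half-way up (25 mm above its underside); z is up, out of its lid.
- round_tin_mid (a point): larger round tin, steel with a brown paper label, diameter 50, 50 high, about 0.16 kg; second from the top of the stack. Sizes in mm. This point is its centre, half-way up (25 mm above its underside); z is up, out of its lid.
- square_tin_mid (a point): square tin, steel with a brown paper label, 56 x 56, 50 high, about 0.22 kg; third from the top of the stack. x and y run along its sides. Sizes in mm. This point is its centre, half-way up (25 mm above its underside); z is up, out of its lid.
- oblong_tin_mid (a point): oblong tin, steel with a brown paper label, 110 (own x) x 58 (own y), 50 high, about 0.32 kg; bottom of the stack. Sizes in mm. This point is its centre, half-way up (25 mm above its underside); z is up, out of its lid.
- small_tray: Fixed shallow grey plastic drip tray with a black floor: small round tray, 60 mm outside, 54 mm inside diameter; floor 3 mm thick, rim 7 mm high over the bench (4 mm above the floor). Origin: centre of its underside, on the bench; z up.
- round_tray: Fixed shallow grey plastic drip tray with a black floor: larger round tray, 76 mm outside, 70 mm inside diameter; floor 3 mm thick, rim 7 mm high over the bench (4 mm above the floor). Origin: centre of its underside, on the bench; z up.
- square_tray: Fixed shallow grey plastic drip tray with a black floor: square tray, 82 x 82 mm outside, 76 x 76 inside, sides along its x and y; floor 3 mm thick, rim 7 mm high over the bench (4 mm above the floor). Origin: centre of its underside, on the bench; z up.
- oblong_tray: Fixed shallow grey plastic drip tray with a black floor: oblong tray, 136 (own x) x 84 (own y) mm outside, 130 x 78 inside; floor 3 mm thick, rim 7 mm high over the bench (4 mm above the floor). Origin: centre of its underside, on the bench; z up.
- board: Fixed plywood offcut, 130 (own x) x 80 (own y) x 8 mm, on which the stack of four tins stands (stack top 208 mm above the bench). Origin: centre of its underside, on the bench.

How it is judged:
On the way, in this order (a step that is already met when the one before it is completed fails the run):
1. the small round pot stands flat in its own tray, let go (horizontal distance between small_pot_mid and small_tray below 0.015 m and z of small_pot_mid in the frame of small_tray below 0.0305 m and angle between small_pot_mid's own z axis and vertical below 0.05 rad and contact force between the fingers and small_pot below 0.1 N), for 0.2 s.
2. the larger round tin stands flat in its own tray, let go (horizontal distance between round_tin_mid and round_tray below 0.015 m and z of round_tin_mid in the frame of round_tray below 0.0305 m and angle between round_tin_mid's own z axis and vertical below 0.05 rad and contact force between the fingers and round_tin below 0.1 N), for 0.2 s.
3. the square tin stands flat in its own tray, let go (horizontal distance between square_tin_mid and square_tray below 0.015 m and z of square_tin_mid in the frame of square_tray below 0.0305 m and angle between square_tin_mid's own z axis and vertical below 0.05 rad and contact force between the fingers and square_tin below 0.1 N), for 0.2 s.
4. the oblong tin stands flat in its own tray, let go (horizontal distance between oblong_tin_mid and oblong_tray below 0.015 m and z of oblong_tin_mid in the frame of oblong_tray below 0.0305 m and angle between oblong_tin_mid's own z axis and vertical below 0.05 rad and contact force between the fingers and oblong_tin below 0.1 N), for 0.2 s.
At the end, for the whole second after the job is handed in: All four tins are upright (within 0.05 rad), each flat on the floor of its own tray (centre less than 30.5 mm above the tray's underside, within 15 mm of the tray's centre seen from above), let go and at rest (all of step 1 and all of step 2 and all of step 3 and all of step 4 and linear speed of each of small_pot, round_tin, square_tin, oblong_tin below 0.02 m/s); the robot touches nothing.
It fails at once if a tin is tipped over (tilted over 0.6 rad) (angle between any of small_pot_mid, round_tin_mid, square_tin_mid, oblong_tin_mid's own z axis and vertical above 0.6 rad).
It fails at once if a tin is dropped (falls, out of the fingers, faster than 0.75 m/s: some 30 mm of free fall) ((linear speed of small_pot above 0.75 m/s and contact force between the fingers and small_pot below 0.1 N) or (linear speed of round_tin above 0.75 m/s and contact force between the fingers and round_tin below 0.1 N) or (linear speed of square_tin above 0.75 m/s and contact force between the fingers and square_tin below 0.1 N) or (linear speed of oblong_tin above 0.75 m/s and contact force between the fingers and oblong_tin below 0.1 N)).
It also fails if it takes over 136 s, if anything falls off the work surface, if the arm or the gripper's body presses on something with over 40 N, if the wrist force passes 120 N, or if a joint passes its speed limit or range.

## Working session

There is one attempt and no reset: what is moved stays moved. The work goes in short steps, Python scripts to look and compute and a shell command to move; the robot and the scene stay as the last step left them, time stands still between calls to the robot, and variables do not carry over. Pictures are saved under pics/ and viewed, at most 18 in all, crops included, and the job is handed in when it is done.

```bash
ls; mkdir -p pics
python3 - <<'E'
from rig import readout, vision
import cv2
s=readout.get_state();print(s)
for n in("scene","top"):
    cv2.imwrite(f"pics/{n}0.png",vision.get_image(n));print(n,vision.camera_params(n))
print(vision.camera_params("wrist"))
E
```

```text
pics
{'clock': 0.0, 'qpos': array([ 1.06300681e+00,  2.76617440e-01,  1.50616097e+00, -2.90927469e-05,
        1.36069409e+00, -1.20973830e-01]), 'qd': array([-0.00146101, -0.00041911,  0.0011738 , -0.00125882, -0.0006736 ,
        0.0003816 ]), 'effort': array([-1.56530132e-03, -4.16769683e+01, -2.45809060e+01, -1.93037686e-04,
        1.07195653e-02, -9.35552649e-07]), 'position': array([0.21665002, 0.53204059, 0.23041582]), 'ee_rot': array([-2.77125016e-04,  1.92201233e-01,  9.81355085e-01, -8.98255259e-04]), 'contact_force': array([-0.03691291, -0.37860589, -0.60651884]), 'moment': array([-0.02212007, -0.01526085, -0.04445692]), 'gripper_force': 0.0, 'width': 0.0855692922424931}
scene {'intrinsics': array([[560.53532182,   0.        , 321.21512018],
       [  0.        , 560.53532182, 235.92854315],
       [  0.        ,   0.        ,   1.        ]]), 'rvec': array([ 1.49213511,  2.32032265, -0.65477854]), 'tvec': array([ 0.18792412, -0.2931768 ,  1.36824083])}
top {'intrinsics': array([[439.21589396,   0.        , 319.26989161],
       [  0.        , 439.21589396, 244.84415669],
       [  0.        ,   0.        ,   1.        ]]), 'rvec': array([ 2.14451529, -2.18367776,  0.09850368]), 'tvec': array([0.01172667, 0.50033674, 0.85926948])}
{'intrinsics': array([[358.90201515,   0.        , 320.63153531],
       [  0.        , 358.90201515, 241.09402373],
       [  0.        ,   0.        ,   1.        ]]), 'hand_eye': array([[-3.21159422e-04, -9.53079964e-01, -3.02718482e-01,
         7.73595358e-02],
       [ 9.99999146e-01, -6.89635590e-04,  1.11033431e-03,
         5.83919516e-04],
       [-1.26700282e-03, -3.02717867e-01,  9.53079371e-01,
        -1.41630828e-01],
       [ 0.00000000e+00,  0.00000000e+00,  0.00000000e+00,
         1.00000000e+00]])}
```

View pics/scene0.png

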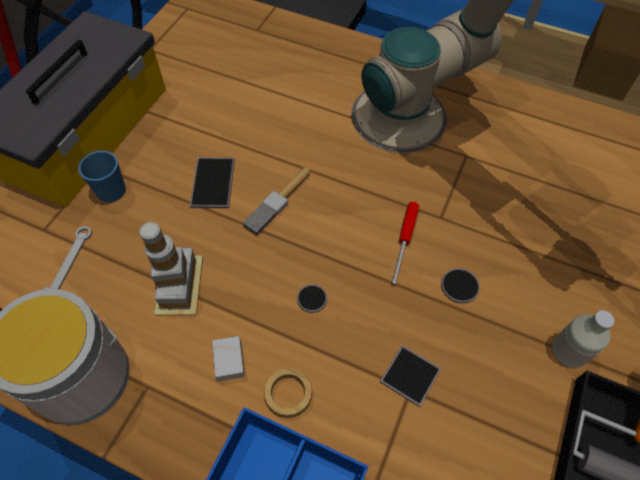

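View pics/top0.png

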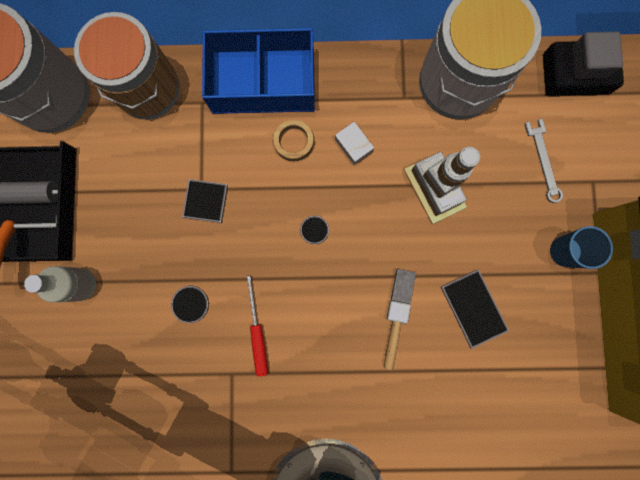

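The scene view shows the stack at about (165,265) on a pale board. In the top view its lid is at (469,157) and the board at (435,187). The trays in the top view are small round (314,230), larger round (190,304), square (206,201) and oblong (474,309).

```bash
cat > h.py <<'E'
import cv2, numpy as np
from rig import readout, vision
from scipy.spatial.transform import Rotation as R
def cam(n, s=None):
    p=vision.camera_params(n);K=p["intrinsics"]
    if n!="wrist":
        M=cv2.Rodrigues(p["rvec"])[0]; return K,M,-M.T@p["tvec"]
    w,x,y,z=s["ee_rot"];T=np.eye(4);T[:3,:3]=R.from_quat([x,y,z,w]).as_matrix();T[:3,3]=s["position"]
    T=T@p["hand_eye"];return K,T[:3,:3].T,T[:3,3]
def ray(c,px,z):
    K,M,C=c;px=np.atleast_2d(px).astype(float)
    d=(M.T@np.linalg.inv(K)@np.c_[px,np.ones(len(px))].T).T
    return C+d*((z-C[2])/d[:,2])[:,None]
def proj(c,P):
    K,M,C=c;q=(K@M@(np.atleast_2d(P)-C).T).T;return q[:,:2]/q[:,2:]
def rect(pts):
    (c,wh,a)=cv2.minAreaRect((pts[:,:2]*1000).astype(np.float32))
    return np.round(c,1),np.round(wh,1),round(a,1)
E
python3 - <<'E'
from h import *
for n,seeds in(("top",dict(small=(314,230),round=(190,304),square=(206,201),oblong=(474,309))),("scene",dict(small=(312,298),round=(460,285),square=(411,375),oblong=(213,182)))):
    im=cv2.imread(f"pics/{n}0.png");c=cam(n);print(n,c[2])
    m=(im.max(2)<60).astype(np.uint8)
    for k,(u,v) in seeds.items():
        l=cv2.connectedComponents(m)[1];b=(l==l[v,u]).astype(np.uint8)
        ct=max(cv2.findContours(b,0,1)[0],key=len)[:,0]
        P=ray(c,ct,.004);print(k,rect(P),np.round(P[:,:2].mean(0)*1000,1))
    hsv=cv2.cvtColor(im,cv2.COLOR_BGR2HSV)
    print({p:im[p[1],p[0]] for p in ([(469,157),(415,180),(452,215),(459,173),(430,170),(445,205)] if n=="top" else [(151,231),(185,305),(175,295),(163,253)])})
    x0,y0,x1,y1=(395,130,495,230) if n=="top" else (130,210,220,325)
    cv2.imwrite(f"pics/{n}crop.png",cv2.resize(im[y0:y1,x0:x1],None,fx=5,fy=5,interpolation=2))
E
```

```text
top [ 0.41063172 -0.00594005  0.90562945]
small (array([534.9,  13.3]), array([49.8, 48.1]), 88.9) [535.2  13. ]
round (array([385.3, 271. ]), array([65.8, 66.8]), 44.7) [385.2 271.3]
square (array([601. , 242.2]), array([74., 74.]), 81.3) [601.2 242.3]
oblong (array([ 367.6, -309.9]), array([128.8,  76.3]), 23.8) [ 367.1 -310.1]
{(469, 157): array([182, 182, 185], dtype=uint8), (415, 180): array([113, 159, 174], dtype=uint8), (452, 215): array([ 71, 112, 161], dtype=uint8), (459, 173): array([34, 43, 46], dtype=uint8), (430, 170): array([148, 153, 153], dtype=uint8), (445, 205): array([184, 178, 181], dtype=uint8)}
scene [0.96617373 0.2208678  1.00552316]
small (array([533.,  14.]), array([49.9, 49.4]), 24.6) [533.1  14.1]
round (array([383.2, 272.6]), array([67.8, 65.6]), 62.6) [383.5 272.7]
square (array([598.3, 243.5]), array([74.7, 74.5]), 81.3) [598.4 244.2]
oblong (array([ 365.2, -308.7]), array([127.5,  77. ]), 23.6) [ 366.5 -308.2]
{(151, 231): array([154, 160, 159], dtype=uint8), (185, 305): array([18, 42, 60], dtype=uint8), (175, 295): array([122, 126, 126], dtype=uint8), (163, 253): array([124, 130, 130], dtype=uint8)}
```

View pics/topcrop.png

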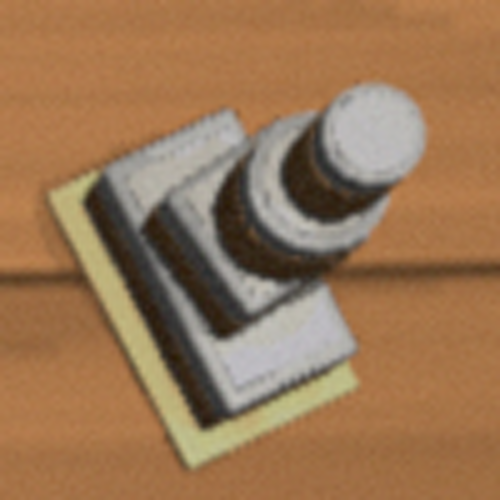

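View pics/scenecrop.png

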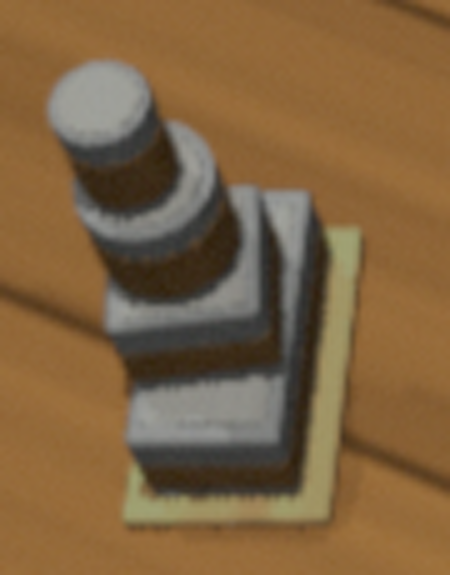

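The crops show the four stacked tins clearly. The oblong lid's corners in the top crop are about (235,108), (107,180), (228,415) and (357,352), and the small lid's centre is (373,135). The tray estimates from the two views agree to within 2 mm.

Run:
```python
from h import *
t=cam("top");s=cam("scene")
T=lambda p:np.array(p)/5+[395-.4,130-.4]
S=lambda p:np.array(p)/5+[130-.4,210-.4]
r=lambda a:np.round(a*1000,1)
print("pot",r(ray(t,T([(373,135)]),.208)),r(ray(s,S([(100,98)]),.208)))
o=ray(t,T([(235,108),(107,180),(228,415),(357,352)]),.058);print("obl",r(o),r(o.mean(0)),np.degrees(np.arctan2(*(o[2]-o[1])[1::-1])))
o=ray(s,S([(128,440),(282,443),(310,190)]),.058);print("obl s",r(o),r((o[0]+o[2])/2))
o=ray(s,S([(108,328),(259,318),(259,188)]),.108);print("sq s",r(o),r((o[0]+o[2])/2))
b=ray(t,T([(45,190),(190,468),(358,380)]),.008);print("board",r(b),r((b[0]+b[2])/2))
b=ray(s,S([(122,522),(330,522),(362,228)]),.008);print("board s",r(b),r((b[0]+b[2])/2))
for n,k in(("top",(474,309)),("scene",(213,182))):
    im=cv2.imread(f"pics/{n}0.png");c=cam(n);m=(im.max(2)<60).astype(np.uint8)
    l=cv2.connectedComponents(m)[1];ct=max(cv2.findContours((l==l[k[1],k[0]]).astype(np.uint8),0,1)[0],key=len)[:,0]
    print("oblong tray corners",np.round(cv2.boxPoints(cv2.minAreaRect((ray(c,ct,.004)[:,:2]*1000).astype(np.float32)))))
st=readout.get_state();w,x,y,z=st["ee_rot"];print(R.from_quat([x,y,z,w]).as_matrix().round(3))
```

```text
pot [[ 621.3 -245.   208. ]] [[ 620.  -244.6  208. ]]
obl [[ 678.6 -242.7   58. ]
 [ 650.6 -191.    58. ]
 [ 555.9 -234.3   58. ]
 [ 579.8 -285.7   58. ]] [ 616.2 -238.4   58. ] -155.43087503182406
obl s [[ 677.7 -238.5   58. ]
 [ 655.  -186.    58. ]
 [ 556.7 -233.7   58. ]] [ 617.2 -236.1   58. ]
sq s [[ 658.3 -245.5  108. ]
 [ 632.2 -198.3  108. ]
 [ 585.5 -227.4  108. ]] [ 621.9 -236.4  108. ]
board [[ 661.  -176.     8. ]
 [ 542.7 -231.2    8. ]
 [ 578.  -302.     8. ]] [ 619.5 -239.     8. ]
board s [[ 692.8 -245.6    8. ]
 [ 659.6 -173.1    8. ]
 [ 541.8 -229.     8. ]] [ 617.3 -237.3    8. ]
oblong tray corners [[ 293. -301.]
 [ 324. -371.]
 [ 442. -319.]
 [ 411. -249.]]
oblong tray corners [[ 291. -299.]
 [ 322. -370.]
 [ 439. -318.]
 [ 408. -248.]]
[[-0.926  0.377 -0.001]
 [ 0.377  0.926 -0.001]
 [ 0.    -0.002 -1.   ]]
```

```bash
cat > go.py <<'E'
# go.py x y z [xangle_deg]: tool-axis shift (mm) and turn (6-degree units) from here to a tool-down target
import sys
from h import *
s=readout.get_state();w,x,y,z=s["ee_rot"];A=R.from_quat([x,y,z,w])
a=[float(v) for v in sys.argv[1:]];M=A.as_matrix();now=np.degrees(np.arctan2(M[1,0],M[0,0]))
t=np.radians(a[3] if len(a)>3 else now);c,q=np.cos(t),np.sin(t)
B=R.from_matrix(np.array([[c,q,0],[q,-c,0],[0,0,-1]]))
print("clock",round(s["clock"],2),"pos",(s["position"]*1000).round(1),"xang",now.round(2),"w",round(s["width"],4),"gf",round(s["gripper_force"],2),"F",s["contact_force"].round(1))
print("shift",(M.T@(np.array(a[:3])-s["position"]*1000)).round(1),"turn",np.degrees((A.inv()*B).as_rotvec()/6).round(3))
E
python3 go.py 620 -244 330 68
python3 - <<'E'
from h import *
t=cam("top");s=cam("scene")
# big can: top-view rim centre (488,30), scene rim centre (45,345)
a=ray(t,[(488,30)],.0)[0];b=ray(s,[(45,345)],.0)[0]
d1=a-t[2];d2=b-s[2]
k=np.linalg.lstsq(np.c_[d1,-d2],s[2]-t[2],rcond=None)[0];print(t[2]+d1*k[0],s[2]+d2*k[1])
E
```

```text
clock 0.1 pos [216.7 532.1 230.5] xang 157.84 w 0.0855 gf 0.0 F [-0.6  0.1 -0.6]
shift [-666.3 -566.8  -98.7] turn [-1.4000e-02  1.1000e-02  1.4973e+01]
[ 0.85489526 -0.29895443  0.17992436] [ 0.85273117 -0.29135963  0.17553303]
```

```bash
python3 -m handwheel '[[[0,0,-33],[0,0,0],-1],[[0,0,-33],[0,0,0],-1],[[0,0,-33],[0,0,0],-1],[[-39,-33,0],[0,0,0],-1],[[-39,-33,0],[0,0,0],-1],[[-39,-33,0],[0,0,0],-1],[[-39,-33,0],[0,0,0],-1],[[-39,-33,0],[0,0,0],-1],[[-39,-33,0],[0,0,0],-1],[[-39,-33,0],[0,0,0],-1],[[-39,-33,0],[0,0,0],-1],[[-39,-33,0],[0,0,0],-1],[[-39,-33,0],[0,0,0],-1],[[-39,-33,0],[0,0,0],-1],[[-39,-33,0],[0,0,0],-1],[[-39,-33,0],[0,0,0],-1],[[-39,-33,0],[0,0,0],-1],[[-39,-33,0],[0,0,0],-1],[[-39,-33,0],[0,0,0],-1],[[-39,-33,0],[0,0,0],-1]]' 30
python3 -m handwheel '[[[0,0,0],[0,0,1],-1],[[0,0,0],[0,0,1],-1],[[0,0,0],[0,0,1],-1],[[0,0,0],[0,0,1],-1],[[0,0,0],[0,0,1],-1],[[0,0,0],[0,0,1],-1],[[0,0,0],[0,0,1],-1],[[0,0,0],[0,0,1],-1],[[0,0,0],[0,0,1],-1],[[0,0,0],[0,0,1],-1],[[0,0,0],[0,0,1],-1],[[0,0,0],[0,0,1],-1],[[0,0,0],[0,0,1],-1],[[0,0,0],[0,0,1],-1],[[0,0,0],[0,0,1],-1],[[0,0,0],[0,0,0],-1],[[0,0,0],[0,0,0],-1]]'
python3 go.py 620 -244 330 68
python3 - <<'E'
from h import *
s=readout.get_state();im=vision.get_image("wrist");cv2.imwrite("pics/w1.png",im);np.save("w1.npy",s,allow_pickle=True)
print(proj(cam("wrist",s),[(.6205,-.2445,.208),(.62,-.237,.158)]))
E
```

```text
clock: 2.6
position: [0.6198, -0.2386, 0.3297]
ee_rot: [-0.0, 0.192, 0.981, 0.0]
contact_force: [1.3, 0.2, -0.3]
width: 0.0855
gripper_force: 0.0
clock: 4.72
position: [0.6192, -0.2371, 0.3299]
ee_rot: [-0.0, 0.829, 0.559, -0.0]
contact_force: [1.2, 0.2, 0.2]
width: 0.0856
gripper_force: 0.0
clock 4.72 pos [ 619.2 -237.1  329.9] xang 67.92 w 0.0856 gf 0.0 F [1.2 0.2 0.2]
shift [-6.1  3.3 -0.1] turn [-0.006 -0.002 -0.013]
[[325.75624067 242.44406061]
 [321.48118513 218.24304169]]
```

View pics/w1.png

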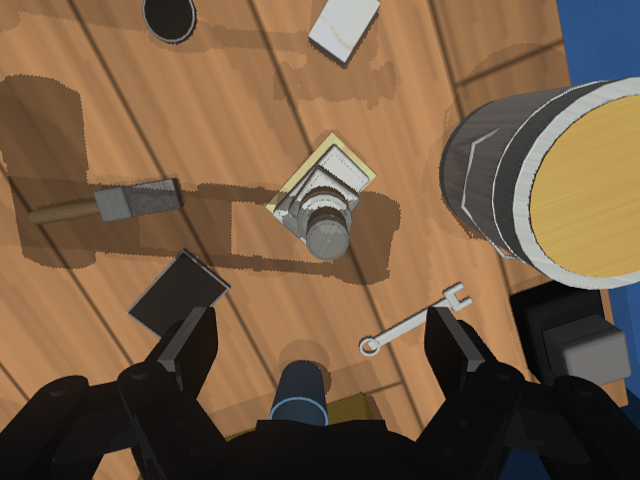

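The wrist view shows the pot's lid at (326,240), about 2 px from the prediction. The fingers straddle it and nothing stands near. I'll go down and grip.

```bash
python3 - <<'E'
from h import *
s=np.load("w1.npy",allow_pickle=True).item();print(ray(cam("wrist",s),[(326.5,240)],.208))
E
python3 -m handwheel '[[[-6,3,20],[0,0,0],-1],[[0,0,25],[0,0,0],-1],[[0,0,25],[0,0,0],-1],[[0,0,25],[0,0,0],-1],[[0,0,25],[0,0,0],-1],[[0,0,20],[0,0,0],-1],[[0,0,12],[0,0,0],-1],[[0,0,10],[0,0,0],-1],[[0,0,0],[0,0,0],-1],[[0,0,0],[0,0,0],-1]]'
python3 go.py 620 -244 168 68
```

```text
[[ 0.621766   -0.24288095  0.208     ]]
clock: 6.02
position: [0.6203, -0.244, 0.1691]
ee_rot: [0.001, 0.83, 0.558, 0.0]
contact_force: [0.3, -0.1, 0.1]
width: 0.0854
gripper_force: 0.0
clock 6.03 pos [ 620.3 -244.   169.1] xang 67.84 w 0.0854 gf 0.0 F [ 0.3 -0.1  0.1]
shift [-0.1 -0.3  1.1] turn [ 0.014  0.001 -0.026]
```

```bash
python3 -m handwheel '[[[0,0,0],[0,0,0],-0.5],[[0,0,0],[0,0,0],-0.2],[[0,0,0],[0,0,0],0],[[0,0,0],[0,0,0],0.1],[[0,0,0],[0,0,0],0.2],[[0,0,0],[0,0,0],0.3],[[0,0,0],[0,0,0],0.5],[[0,0,0],[0,0,0],1],[[0,0,0],[0,0,0],1],[[0,0,0],[0,0,0],1]]' 30
python3 -m handwheel '[[[0,0,-2],[0,0,0],1],[[0,0,-5],[0,0,0],1],[[0,0,-10],[0,0,0],1],[[0,0,-20],[0,0,0],1],[[0,0,-13],[0,0,0],1],[[0,0,0],[0,0,0],1],[[0,0,0],[0,0,0],1]]'
python3 go.py 534 14 100
python3 - <<'E'
from h import *
s=readout.get_state();im=vision.get_image("wrist");cv2.imwrite("pics/w2.png",im);np.save("w2.npy",s,allow_pickle=True)
E
```

```text
clock: 7.28
position: [0.62, -0.2439, 0.1685]
ee_rot: [0.0, 0.83, 0.558, 0.0]
contact_force: [1.0, -0.9, 1.5]
width: 0.0334
gripper_force: 29.8
clock: 8.15
position: [0.6195, -0.2436, 0.2178]
ee_rot: [-0.0, 0.83, 0.558, -0.0]
contact_force: [-0.3, -1.0, -0.7]
width: 0.0334
gripper_force: 29.9
clock 8.15 pos [ 619.5 -243.6  217.8] xang 67.84 w 0.0334 gf 29.89 F [-0.3 -1.  -0.7]
shift [ 206.3 -176.2  118. ] turn [-0.009 -0.002  0.   ]
```

View pics/w2.png

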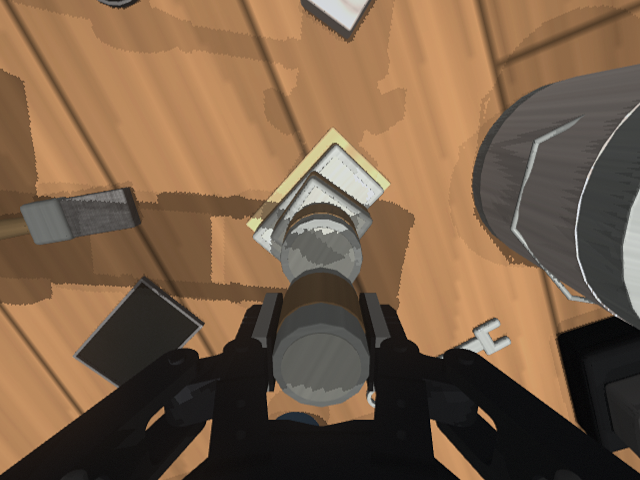

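The pot is held between the pads with its lid at (321,366). The round tin stays on the stack with its lid around (320,250).

```bash
python3 - <<'E'
from h import *
s=np.load("w2.npy",allow_pickle=True).item();c=cam("wrist",s);p=s["position"]
print("pot off",(ray(c,[(321,366)],p[2]+.0395)-p).round(4), "round",ray(c,[(320,252)],.158).round(4))
E
python3 -m handwheel '[[[10,-9,0],[0,0,0],1],[[20,-17,0],[0,0,0],1],[[25,-21,0],[0,0,0],1],[[25,-21,0],[0,0,0],1],[[25,-22,0],[0,0,0],1],[[25,-22,0],[0,0,0],1],[[25,-21,10],[0,0,0],1],[[25,-21,15],[0,0,0],1],[[16,-14,20],[0,0,0],1],[[10,-8,20],[0,0,0],1],[[0,0,20],[0,0,0],1],[[0,0,20],[0,0,0],1],[[0,0,20],[0,0,0],1],[[0,0,20],[0,0,0],1],[[0,0,15],[0,0,0],1],[[0,0,10],[0,0,0],1],[[0,0,0],[0,0,0],1],[[0,0,0],[0,0,0],1]]'
python3 go.py 534 14 14.5
python3 - <<'E'
from h import *
s=readout.get_state();im=vision.get_image("wrist");cv2.imwrite("pics/w3.png",im);np.save("w3.npy",s,allow_pickle=True)
E
```

```text
pot off [[0.0012 0.0016 0.0395]] round [[ 0.6221 -0.2365  0.158 ]]
clock: 10.45
position: [0.5351, 0.0134, 0.0488]
ee_rot: [0.0, 0.83, 0.558, 0.0]
contact_force: [-0.0, 0.3, -0.7]
width: 0.0332
gripper_force: 29.9
clock 10.45 pos [535.1  13.4  48.8] xang 67.84 w 0.0332 gf 29.93 F [-0.   0.3 -0.7]
shift [ 0.1 -1.3 34.3] turn [ 0.011 -0.004 -0.   ]
```

View pics/w3.png

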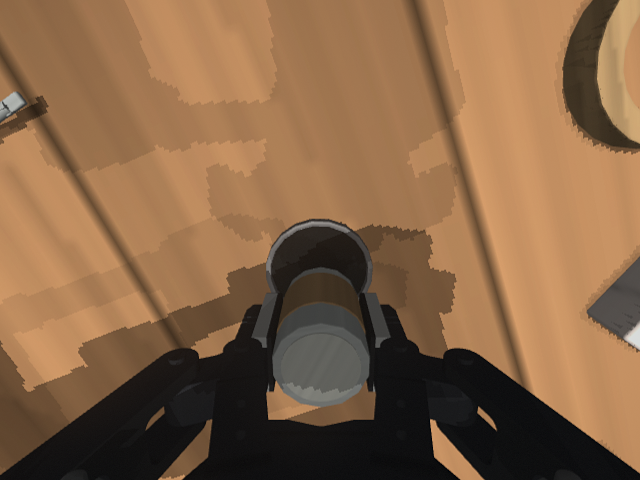

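The tray's rim spans columns 266–372, which is centred under the pot. I'll lower it.

```bash
python3 -m handwheel '[[[0,-1,10],[0,0,0],1],[[0,0,10],[0,0,0],1],[[0,0,7],[0,0,0],1],[[0,0,4],[0,0,0],1],[[0,0,2],[0,0,0],1],[[0,0,1.5],[0,0,0],1],[[0,0,0],[0,0,0],1],[[0,0,0],[0,0,0],1],[[0,0,0],[0,0,0],1]]'
```

```text
clock: 11.62
position: [0.5337, 0.0138, 0.014]
ee_rot: [0.0, 0.83, 0.558, 0.0]
contact_force: [-0.6, -0.1, -1.5]
width: 0.0329
gripper_force: 29.9
```

```bash
python3 -m handwheel '[[[0,0,0.5],[0,0,0],1],[[0,0,0],[0,0,0],0.1],[[0,0,0],[0,0,0],0],[[0,0,0],[0,0,0],-0.2],[[0,0,0],[0,0,0],-0.5],[[0,0,0],[0,0,0],-1],[[0,0,0],[0,0,0],-1],[[0,0,-10],[0,0,0],-1],[[0,0,-30],[0,0,0],-1],[[0,0,-50],[0,0,0],-1],[[0,0,-50],[0,0,0],-1],[[0,0,-50],[0,0,0],-1],[[0,0,-50],[0,0,0],-1],[[0,0,-30],[0,0,0],-1],[[0,0,0],[0,0,0],-1]]'
python3 go.py 622 -237 245 68
python3 - <<'E'
from h import *
cv2.imwrite("pics/s1.png",vision.get_image("scene"))
im=cv2.imread("pics/s1.png");cv2.imwrite("pics/s1c.png",cv2.resize(im[200:330,140:350],None,fx=3,fy=3))
E
```

```text
clock: 13.5
position: [0.5348, 0.0137, 0.2866]
ee_rot: [0.002, 0.83, 0.558, 0.003]
contact_force: [0.3, 0.3, -0.2]
width: 0.0854
gripper_force: 0.0
clock 13.5 pos [534.8  13.7 286.6] xang 67.84 w 0.0854 gf 0.0 F [ 0.3  0.3 -0.2]
shift [-199.4  175.    42.4] turn [ 0.062 -0.019 -0.027]
```

View pics/s1c.png

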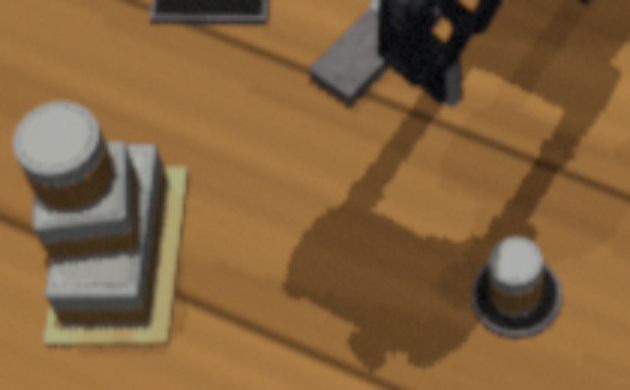

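The pot stands in the middle of its tray at crop (515,290). The round tin's lid is at crop (59,140).

```bash
python3 - <<'E'
from h import *
print(ray(cam("scene"),[(159.4,246.2)],.158))
E
python3 -m handwheel '[[[-20,17,0],[0,0,0],-1],[[-30,26,0],[0,0,0],-1],[[-30,26,0],[0,0,0],-1],[[-30,26,0],[0,0,0],-1],[[-30,27,0],[0,0,0],-1],[[-30,27,10],[0,0,0],-1],[[-19,16,20],[0,0,0],-1],[[-10,10,12],[0,0,0],-1],[[0,0,0],[0,0,0],-1],[[0,0,0],[0,0,0],-1]]'
python3 go.py 622 -237 118 68
python3 - <<'E'
from h import *
s=readout.get_state();im=vision.get_image("wrist");cv2.imwrite("pics/w4.png",im);np.save("w4.npy",s,allow_pickle=True)
print(proj(cam("wrist",s),[(.622,-.237,.158)]))
E
```

```text
[[ 0.62098813 -0.23845854  0.158     ]]
clock: 14.8
position: [0.6205, -0.2353, 0.2416]
ee_rot: [-0.0, 0.83, 0.558, 0.0]
contact_force: [0.3, 0.6, -0.3]
width: 0.0854
gripper_force: 0.0
clock 14.8 pos [ 620.5 -235.3  241.6] xang 67.89 w 0.0854 gf 0.0 F [ 0.3  0.6 -0.3]
shift [ -1.1   2.  123.6] turn [-0.002 -0.008 -0.018]
[[323.4642754  252.40130995]]
```

View pics/w4.png

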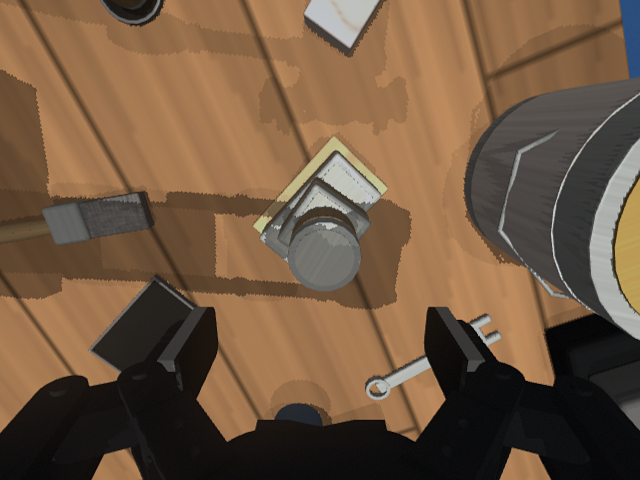

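The round lid is centred at about (324,254), and the prediction was (323,252). I'll go down, grip and lift.

```bash
python3 -m handwheel '[[[-1,2,15],[0,0,0],-1],[[0,0,25],[0,0,0],-1],[[0,0,25],[0,0,0],-1],[[0,0,25],[0,0,0],-1],[[0,0,18],[0,0,0],-1],[[0,0,10],[0,0,0],-1],[[0,0,5],[0,0,0],-1],[[0,0,0],[0,0,0],-1],[[0,0,0],[0,0,0],-0.6],[[0,0,0],[0,0,0],-0.4],[[0,0,0],[0,0,0],-0.2],[[0,0,0],[0,0,0],-0.1],[[0,0,0],[0,0,0],0],[[0,0,0],[0,0,0],0.1],[[0,0,0],[0,0,0],0.5],[[0,0,0],[0,0,0],1],[[0,0,0],[0,0,0],1],[[0,0,0],[0,0,0],1]]' 40
python3 go.py 384 272 200
python3 -m handwheel '[[[0,0,-2],[0,0,0],1],[[0,0,-5],[0,0,0],1],[[0,0,-10],[0,0,0],1],[[0,0,-20],[0,0,0],1],[[0,0,-20],[0,0,0],1],[[0,0,-13],[0,0,0],1],[[0,0,0],[0,0,0],1],[[0,0,0],[0,0,0],1]]'
python3 go.py 384 272 180
python3 - <<'E'
from h import *
s=readout.get_state();im=vision.get_image("wrist");cv2.imwrite("pics/w5.png",im);np.save("w5.npy",s,allow_pickle=True)
E
```

```text
clock: 17.1
position: [0.6224, -0.2384, 0.1188]
ee_rot: [0.0, 0.83, 0.558, 0.0]
contact_force: [-1.2, 0.7, 5.2]
width: 0.0492
gripper_force: 41.8
clock 17.1 pos [ 622.4 -238.4  118.8] xang 67.84 w 0.0492 gf 41.82 F [-1.2  0.7  5.2]
shift [ 382.7 -413.2  -81.5] turn [ 0.008 -0.    -0.   ]
clock: 18.1
position: [0.6216, -0.238, 0.1875]
ee_rot: [-0.001, 0.83, 0.558, -0.0]
contact_force: [0.2, -0.2, -2.3]
width: 0.0489
gripper_force: 41.7
clock 18.1 pos [ 621.6 -238.   187.5] xang 67.84 w 0.0489 gf 41.69 F [ 0.2 -0.2 -2.3]
shift [ 382.7 -412.4    8.2] turn [-0.014 -0.002  0.   ]
```

View pics/w5.png

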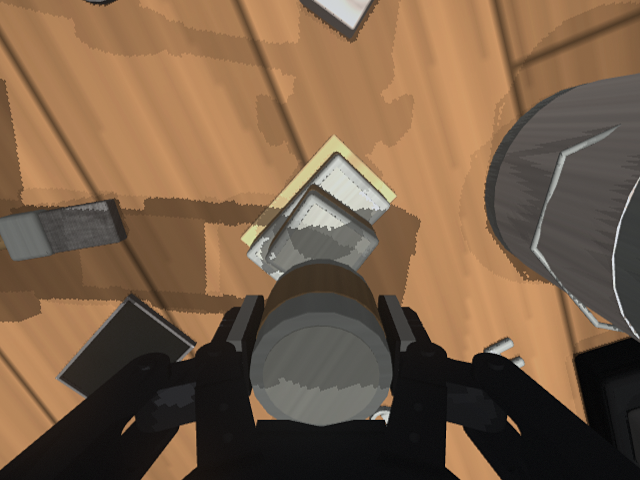

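The round tin is held, with its lid centred at about (321,368). The square tin is left on the oblong one.

```bash
python3 -m handwheel '[[[10,-11,0],[0,0,0],1],[[20,-22,0],[0,0,0],1],[[32,-34,0],[0,0,0],1],[[32,-34,0],[0,0,0],1],[[32,-34,0],[0,0,0],1],[[32,-35,0],[0,0,0],1],[[32,-35,0],[0,0,0],1],[[32,-35,0],[0,0,0],1],[[32,-35,0],[0,0,0],1],[[32,-35,10],[0,0,0],1],[[32,-34,15],[0,0,0],1],[[32,-34,20],[0,0,0],1],[[20,-22,20],[0,0,0],1],[[12,-12,20],[0,0,0],1],[[0,0,20],[0,0,0],1],[[0,0,15],[0,0,0],1],[[0,0,10],[0,0,0],1],[[0,0,0],[0,0,0],1],[[0,0,0],[0,0,0],1]]'
python3 go.py 384 272 14
python3 - <<'E'
from h import *
s=readout.get_state();im=vision.get_image("wrist");cv2.imwrite("pics/w6.png",im);np.save("w6.npy",s,allow_pickle=True)
E
```

```text
clock: 20.52
position: [0.3849, 0.2712, 0.0588]
ee_rot: [0.0, 0.83, 0.558, 0.001]
contact_force: [-0.4, 0.1, -1.8]
width: 0.0492
gripper_force: 41.9
clock 20.52 pos [384.9 271.2  58.8] xang 67.83 w 0.0492 gf 41.86 F [-0.4  0.1 -1.8]
shift [ 0.4 -1.2 44.8] turn [ 0.006 -0.008 -0.   ]
```

View pics/w6.png

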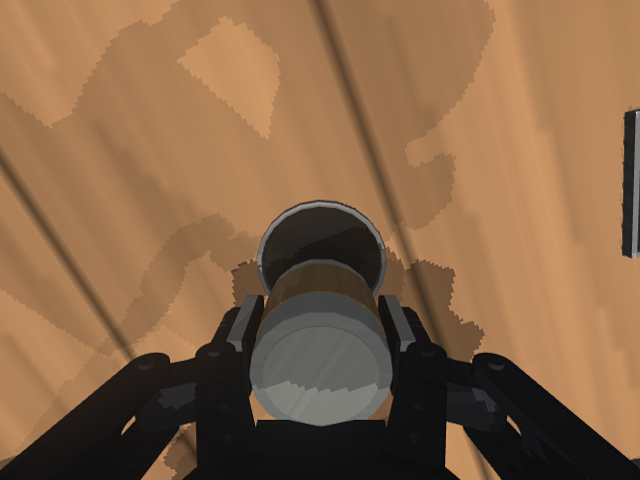

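The tray spans columns 257–385, centred under the tin. I'll lower, check, and release.

```bash
python3 -m handwheel '[[[0,-1,12],[0,0,0],1],[[0,0,12],[0,0,0],1],[[0,0,10],[0,0,0],1],[[0,0,6],[0,0,0],1],[[0,0,3],[0,0,0],1],[[0,0,1.5],[0,0,0],1],[[0,0,0],[0,0,0],1],[[0,0,0],[0,0,0],1],[[0,0,0],[0,0,0],1]]'
```

```text
clock: 21.7
position: [0.3838, 0.2714, 0.0139]
ee_rot: [-0.0, 0.83, 0.558, 0.0]
contact_force: [0.6, -0.1, -1.3]
width: 0.0492
gripper_force: 41.9
```

```bash
python3 -m handwheel '[[[0,0,0.5],[0,0,0],1],[[0,0,0],[0,0,0],0],[[0,0,0],[0,0,0],-0.1],[[0,0,0],[0,0,0],-0.3],[[0,0,0],[0,0,0],-0.5],[[0,0,0],[0,0,0],-1],[[0,0,0],[0,0,0],-1],[[0,0,-10],[0,0,0],-1],[[0,0,-30],[0,0,0],-1],[[0,0,-50],[0,0,0],-1],[[0,0,-50],[0,0,0],-1],[[0,0,-50],[0,0,0],-1],[[0,0,-15],[0,0,0],-1],[[0,0,0],[0,0,0],-1]]'
python3 go.py 621 -237 200
python3 - <<'E'
from h import *
cv2.imwrite("pics/s2.png",vision.get_image("scene"));cv2.imwrite("pics/t2.png",vision.get_image("top"))
a=cv2.imread("pics/s2.png")[215:320,140:220];b=cv2.imread("pics/s2.png")[235:340,400:520]
cv2.imwrite("pics/s2c.png",np.hstack([cv2.resize(a,None,fx=4,fy=4,interpolation=2),cv2.resize(b,None,fx=4,fy=4,interpolation=2)])[:,:800])
E
```

```text
clock: 23.45
position: [0.3839, 0.2715, 0.2192]
ee_rot: [0.0, 0.83, 0.558, 0.001]
contact_force: [-0.1, 0.9, -0.1]
width: 0.0856
gripper_force: 0.0
clock 23.45 pos [383.9 271.5 219.2] xang 67.84 w 0.0856 gf 0.0 F [-0.1  0.9 -0.1]
shift [-381.5  411.3   19.1] turn [ 0.014 -0.017 -0.   ]
```

View pics/s2c.png

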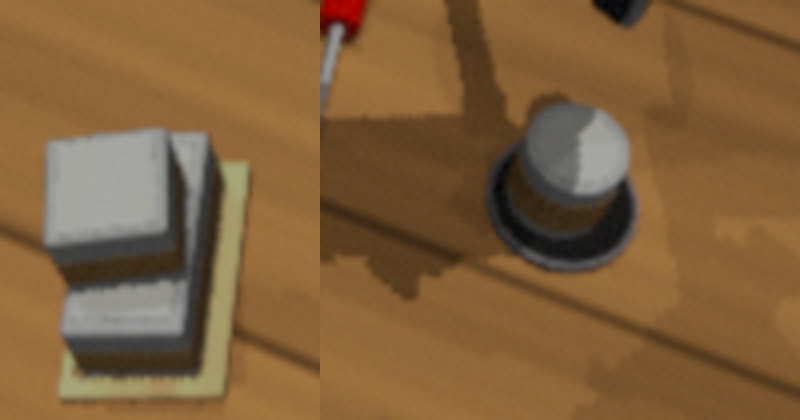

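The round tin stands in its tray. The square lid's corners are at crop (47,142), (168,130), (168,235) and (45,247).

```bash
python3 - <<'E'
from h import *
p=np.array([(47,142),(168,130),(168,235),(45,247)])/4+[140-.4,215-.4]
P=ray(cam("scene"),p,.108)*1000;print(P.round(1),P.mean(0),[np.degrees(np.arctan2(*(P[i]-P[i-1])[1::-1])).round(1)%90 for i in range(4)])
E
python3 -m handwheel '[[[-10,11,0],[0,0,0],-1],[[-25,27,0],[0,0,0],-1],[[-35,38,0],[0,0,0],-1],[[-35,38,0],[0,0,0],-1],[[-35,38,0],[0,0,0],-1],[[-35,38,0],[0,0,0],-1],[[-35,38,0],[0,0,0],-1],[[-35,38,0],[0,0,0],-1],[[-35,38,0],[0,0,0],-1],[[-35,38,0],[0,0,0],-1],[[-35,38,0],[0,0,0],-1],[[-22,20,10],[0,0,0],-1],[[-10,10,10],[0,0,0],-1],[[0,0,0],[0,0,0],-1],[[0,0,0],[0,0,0],-1]]'
python3 go.py 621 -237 200
python3 - <<'E'
from h import *
s=readout.get_state();im=vision.get_image("wrist");cv2.imwrite("pics/w7.png",im);np.save("w7.npy",s,allow_pickle=True)
cv2.imwrite("pics/w7c.png",cv2.resize(im[130:330,210:430],None,fx=3,fy=3))
E
```

```text
[[ 613.9 -274.4  108. ]
 [ 585.1 -227.1  108. ]
 [ 632.3 -197.8  108. ]
 [ 660.5 -244.7  108. ]] [ 622.97303977 -236.03115336  108.        ] [np.float64(32.5), np.float64(31.400000000000006), np.float64(31.8), np.float64(31.0)]
clock: 25.42
position: [0.6187, -0.2354, 0.1983]
ee_rot: [-0.001, 0.829, 0.559, 0.0]
contact_force: [-0.2, 0.8, -0.8]
width: 0.0854
gripper_force: 0.0
clock 25.43 pos [ 618.7 -235.4  198.3] xang 67.91 w 0.0854 gf 0.0 F [-0.2  0.8 -0.8]
shift [-0.6  2.7 -1.7] turn [-0.012 -0.009  0.   ]
```

View pics/w7c.png

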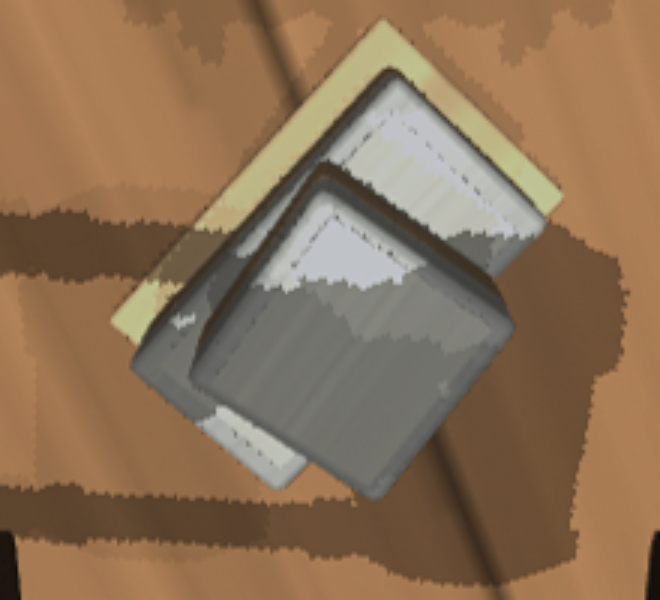

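The square lid's corners are at crop (322,183), (512,320), (375,498) and (193,376).

```bash
python3 - <<'E'
from h import *
s=np.load("w7.npy",allow_pickle=True).item();c=cam("wrist",s)
f=lambda q:np.array(q)/3+[210-.33,130-.33]
for q,z in(([(322,183),(512,320),(375,498),(193,376)],.108),([(392,75),(543,222),(280,488),(132,362)],.058)):
    P=ray(c,f(q),z)*1000;print(P.round(1),P.mean(0).round(1),[np.degrees(np.arctan2(*(P[i]-P[i-1])[1::-1])).round(1)%90 for i in range(4)])
E
python3 go.py 622 -236.5 120 121.5
```

```text
[[ 631.3 -198.3  108. ]
 [ 659.2 -243.   108. ]
 [ 614.5 -272.5  108. ]
 [ 587.1 -228.2  108. ]] [ 623.  -235.5  108. ] [np.float64(34.1), np.float64(31.9), np.float64(33.400000000000006), np.float64(31.700000000000003)]
[[ 654.6 -187.    58. ]
 [ 678.  -237.6   58. ]
 [ 582.9 -282.9   58. ]
 [ 559.9 -232.2   58. ]] [ 618.9 -234.9   58. ] [np.float64(25.5), np.float64(24.799999999999997), np.float64(25.5), np.float64(24.400000000000006)]
clock 25.48 pos [ 619.  -235.5  198.8] xang 67.92 w 0.0855 gf 0.0 F [-0.6 -0.2 -0.2]
shift [ 0.1  3.2 78.8] turn [ 1.000e-03 -6.000e-03 -8.929e+00]
```

```bash
python3 -m handwheel '[[[0,3,0],[0,0,-1],-1],[[0,0,0],[0,0,-1],-1],[[0,0,0],[0,0,-1],-1],[[0,0,0],[0,0,-1],-1],[[0,0,0],[0,0,-1],-1],[[0,0,0],[0,0,-1],-1],[[0,0,0],[0,0,-1],-1],[[0,0,0],[0,0,-1],-1],[[0,0,0],[0,0,-1],-1],[[0,0,10],[0,0,0],-1],[[0,0,20],[0,0,0],-1],[[0,0,20],[0,0,0],-1],[[0,0,10],[0,0,0],-1],[[0,0,0],[0,0,0],-1],[[0,0,0],[0,0,0],-1]]'
python3 go.py 622.5 -236 68.5 122
```

```text
clock: 27.35
position: [0.6226, -0.2383, 0.1391]
ee_rot: [0.001, 0.486, 0.874, 0.0]
contact_force: [0.3, 0.3, 0.8]
width: 0.0857
gripper_force: 0.0
clock 27.35 pos [ 622.6 -238.3  139.1] xang 121.83 w 0.0857 gf 0.0 F [0.3 0.3 0.8]
shift [ 2.1  1.1 70.6] turn [ 0.008  0.012 -0.029]
```

```bash
python3 -m handwheel '[[[2,1,15],[0,0,0],-1],[[0,0,20],[0,0,0],-1],[[0,0,18],[0,0,0],-1],[[0,0,10],[0,0,0],-1],[[0,0,5],[0,0,0],-1],[[0,0,2],[0,0,0],-1],[[0,0,0],[0,0,0],-1],[[0,0,0],[0,0,0],-0.6],[[0,0,0],[0,0,0],-0.5],[[0,0,0],[0,0,0],-0.4],[[0,0,0],[0,0,0],-0.3],[[0,0,0],[0,0,0],-0.2],[[0,0,0],[0,0,0],-0.1],[[0,0,0],[0,0,0],0],[[0,0,0],[0,0,0],0.5],[[0,0,0],[0,0,0],1],[[0,0,0],[0,0,0],1],[[0,0,0],[0,0,0],1]]' 45
python3 go.py 600 243 200 81.3
```

```text
clock: 29.6
position: [0.622, -0.2362, 0.0686]
ee_rot: [0.0, 0.486, 0.874, -0.0]
contact_force: [-1.0, 0.3, 5.5]
width: 0.056
gripper_force: 49.2
clock 29.6 pos [ 622.  -236.2   68.6] xang 121.84 w 0.056 gf 49.22 F [-1.   0.3  5.5]
shift [ 418.6  234.1 -131.5] turn [3.000e-03 4.000e-03 6.757e+00]
```

```bash
python3 -m handwheel '[[[0,0,-2],[0,0,0],1],[[0,0,-5],[0,0,0],1],[[0,0,-10],[0,0,0],1],[[0,0,-20],[0,0,0],1],[[0,0,-20],[0,0,0],1],[[0,0,-13],[0,0,0],1],[[0,0,0],[0,0,0],1],[[20,11,0],[0,0,0],1],[[40,22,0],[0,0,0],1],[[45,25,0],[0,0,0],1],[[45,25,0],[0,0,0],1],[[45,25,0],[0,0,0],1],[[45,25,0],[0,0,0],1],[[45,25,0],[0,0,0],1],[[45,25,0],[0,0,0],1],[[40,23,0],[0,0,0],1],[[30,17,0],[0,0,0],1],[[18,11,0],[0,0,0],1],[[0,0,0],[0,0,0],1],[[0,0,0],[0,0,0],1]]'
python3 -m handwheel '[[[0,0,0],[0,0,0.96],1],[[0,0,0],[0,0,0.96],1],[[0,0,0],[0,0,0.96],1],[[0,0,0],[0,0,0.96],1],[[0,0,10],[0,0,0.96],1],[[0,0,20],[0,0,0.96],1],[[0,0,20],[0,0,0.96],1],[[0,0,20],[0,0,0],1],[[0,0,10],[0,0,0],1],[[0,0,0],[0,0,0],1],[[0,0,0],[0,0,0],1]]'
python3 go.py 600 243 14 81.3
python3 - <<'E'
from h import *
s=readout.get_state();im=vision.get_image("wrist");cv2.imwrite("pics/w8.png",im);np.save("w8.npy",s,allow_pickle=True)
E
```

```text
clock: 32.1
position: [0.5999, 0.2415, 0.138]
ee_rot: [-0.0, 0.486, 0.874, -0.001]
contact_force: [0.2, -0.4, -2.4]
width: 0.0554
gripper_force: 48.5
clock: 33.48
position: [0.601, 0.2423, 0.0592]
ee_rot: [0.0, 0.758, 0.653, 0.001]
contact_force: [0.4, -0.7, -1.8]
width: 0.0551
gripper_force: 48.5
clock 33.48 pos [601.  242.3  59.2] xang 81.49 w 0.0551 gf 48.52 F [ 0.4 -0.7 -1.8]
shift [ 0.5 -1.1 45.2] turn [ 0.015 -0.006  0.031]
```

View pics/w8.png

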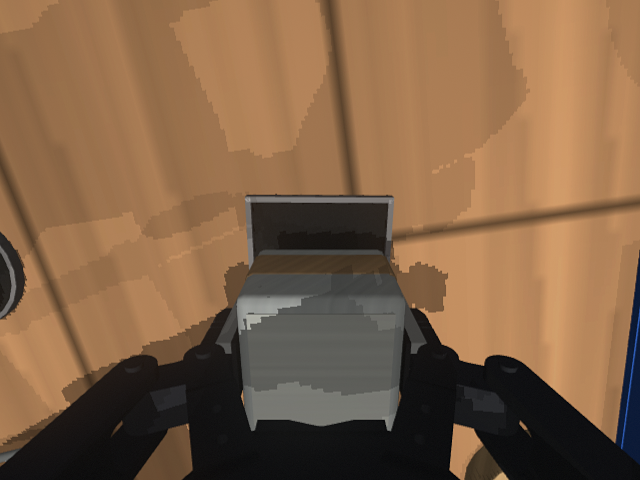

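The square tray, columns 246–393, is parallel to the tin and centred under it. I'll check the fit along the tool x axis from the far edges, rows 197 and 298.

```bash
python3 - <<'E'
from h import *
s=np.load("w8.npy",allow_pickle=True).item();c=cam("wrist",s);p=s["position"];u=np.array([np.cos(np.radians(81.4)),np.sin(np.radians(81.4)),0])
print("tray far edge - 41:",((ray(c,[(320,196.5)],.007)-p)@u)*1000-41,"tin lid far edge -28:",((ray(c,[(320,297)],p[2]+.0394)-p)@u)*1000-28, "bottom",((ray(c,[(320,251)],p[2]-.0106)-p)@u)*1000-28)
E
python3 -m handwheel '[[[0,-1,12],[0,0,0],1],[[0,0,12],[0,0,0],1],[[0,0,10],[0,0,0],1],[[0,0,6],[0,0,0],1],[[0,0,3],[0,0,0],1],[[0,0,0],[0,0,0],1],[[0,0,0],[0,0,0],1]]'
```

```text
tray far edge - 41: [1.28671343] tin lid far edge -28: [-0.65267628] bottom [-2.70714171]
clock: 34.4
position: [0.5996, 0.2428, 0.0157]
ee_rot: [0.0, 0.757, 0.653, 0.0]
contact_force: [0.3, 0.3, -2.8]
width: 0.0556
gripper_force: 48.5
```

```bash
python3 -m handwheel '[[[2,0,1],[0,0,0],1],[[0,0,0.8],[0,0,0],1],[[0,0,0],[0,0,0],1],[[0,0,0],[0,0,0],-0.1],[[0,0,0],[0,0,0],-0.2],[[0,0,0],[0,0,0],-0.3],[[0,0,0],[0,0,0],-0.5],[[0,0,0],[0,0,0],-1],[[0,0,0],[0,0,0],-1],[[0,0,-10],[0,0,0],-1],[[0,0,-30],[0,0,0],-1],[[0,0,-50],[0,0,0],-1],[[0,0,-50],[0,0,0],-1],[[0,0,-10],[0,0,0],-1],[[0,0,0],[0,0,0],-1]]'
python3 go.py 618.5 -235.5 155
python3 - <<'E'
from h import *
im=vision.get_image("top");cv2.imwrite("pics/t3.png",im)
cv2.imwrite("pics/t3c.png",cv2.resize(im[130:340,150:520],None,fx=2,fy=2,interpolation=2))
E
```

```text
clock: 36.28
position: [0.5996, 0.2447, 0.1645]
ee_rot: [0.0, 0.757, 0.653, 0.001]
contact_force: [0.2, -0.0, -0.5]
width: 0.0853
gripper_force: 0.0
clock 36.27 pos [599.6 244.7 164.5] xang 81.52 w 0.0853 gf 0.0 F [ 0.2 -0.  -0.5]
shift [-472.2   89.5    9.3] turn [ 0.015 -0.007 -0.   ]
```

View pics/t3c.png

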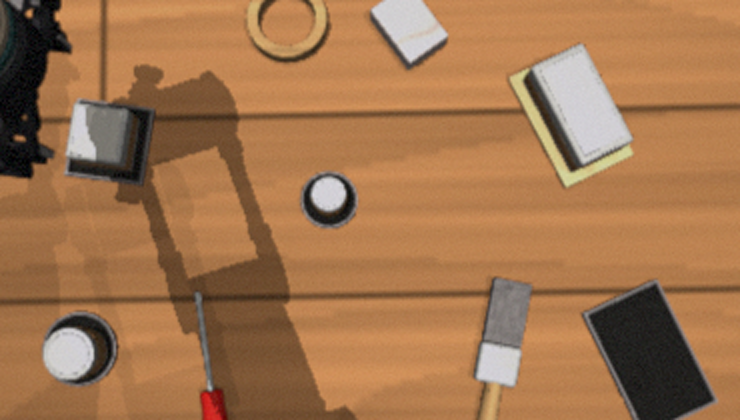

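All three tins stand in their trays. The oblong lid, at crop (580,105), is now clear.

```bash
python3 - <<'E'
from h import *
im=cv2.imread("pics/t3.png");c=cam("top")
h=cv2.cvtColor(im,cv2.COLOR_BGR2HSV);m=((h[...,1]<45)&(h[...,2]>130)).astype(np.uint8)
l=cv2.connectedComponents(m)[1]
ct=max(cv2.findContours((l==l[182,440]).astype(np.uint8),0,1)[0],key=len)[:,0];print("obl",rect(ray(c,ct,.058)))
print("sq centre",ray(c,[(199.3,196.8)],.053).round(4))
E
python3 -m handwheel '[[[-20,4,0],[0,0,0],-1],[[-40,8,0],[0,0,0],-1],[[-50,9,0],[0,0,0],-1],[[-50,9,0],[0,0,0],-1],[[-50,9,0],[0,0,0],-1],[[-50,9,0],[0,0,0],-1],[[-50,9,0],[0,0,0],-1],[[-50,9,0],[0,0,0],-1],[[-50,9,0],[0,0,0],-1],[[-36,8,0],[0,0,0],-1],[[-20,5,0],[0,0,0],-1],[[-6,2,0],[0,0,0],-1],[[0,0,0],[0,0,0],-1]]'
python3 -m handwheel '[[[0,0,0],[0,0,0.95],-1],[[0,0,0],[0,0,0.95],-1],[[0,0,0],[0,0,0.95],-1],[[0,0,0],[0,0,0.95],-1],[[0,0,0],[0,0,0.95],-1],[[0,0,0],[0,0,0.95],-1],[[0,0,0],[0,0,0.95],-1],[[0,0,0],[0,0,0.95],-1],[[0,0,0],[0,0,0.95],-1],[[0,0,0],[0,0,0.9],-1],[[0,0,0],[0,0,0],-1],[[0,0,0],[0,0,0],-1]]'
python3 go.py 618.5 -235.5 22 24.8
python3 - <<'E'
from h import *
s=readout.get_state();im=vision.get_image("wrist");cv2.imwrite("pics/w9.png",im);np.save("w9.npy",s,allow_pickle=True)
E
```

```text
obl (array([ 618.1, -238.3]), array([109.5,  56.9]), 24.9)
sq centre [[0.5977 0.2382 0.053 ]]
clock: 37.95
position: [0.6186, -0.2347, 0.1629]
ee_rot: [-0.001, 0.757, 0.653, 0.0]
contact_force: [0.1, 0.0, -0.3]
width: 0.0852
gripper_force: 0.0
clock: 39.45
position: [0.6189, -0.2344, 0.1636]
ee_rot: [-0.0, 0.976, 0.216, 0.0]
contact_force: [-1.1, 0.2, 0.7]
width: 0.0854
gripper_force: 0.0
clock 39.45 pos [ 618.9 -234.4  163.6] xang 24.96 w 0.0854 gf 0.0 F [-1.1  0.2  0.7]
shift [ -0.9   0.9 141.6] turn [-0.003 -0.001  0.027]
```

View pics/w9.png

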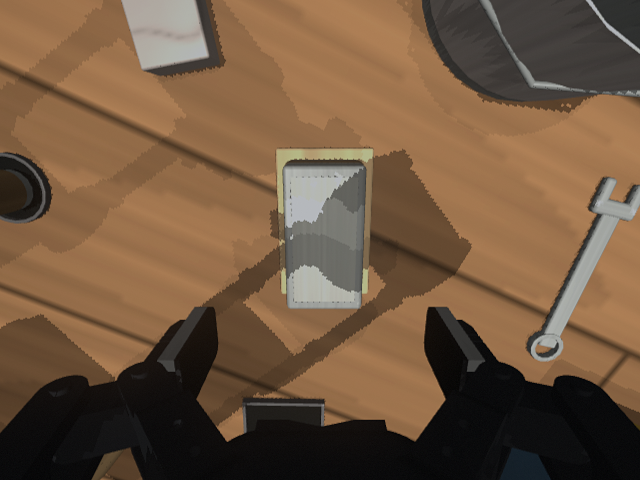

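The oblong tin's lid spans columns 285–364 and rows 167–308, parallel to the fingers and centred at about (324,235). I'll go down to grip it.

```bash
python3 - <<'E'
from h import *
s=np.load("w9.npy",allow_pickle=True).item();c=cam("wrist",s)
print(ray(c,[(285,167),(364,167),(362,308),(287,308)],.058).mean(0))
E
python3 -m handwheel '[[[-1,2,15],[0,0,0],-1],[[0,0,25],[0,0,0],-1],[[0,0,25],[0,0,0],-1],[[0,0,25],[0,0,0],-1],[[0,0,25],[0,0,0],-1],[[0,0,15],[0,0,0],-1],[[0,0,8],[0,0,0],-1],[[0,0,5],[0,0,0],-1],[[0,0,0],[0,0,0],-1],[[0,0,0],[0,0,0],-0.7],[[0,0,0],[0,0,0],-0.5],[[0,0,0],[0,0,0],-0.4],[[0,0,0],[0,0,0],-0.3],[[0,0,0],[0,0,0],-0.2],[[0,0,0],[0,0,0],0],[[0,0,0],[0,0,0],0.5],[[0,0,0],[0,0,0],1],[[0,0,0],[0,0,0],1],[[0,0,0],[0,0,0],1]]' 60
python3 go.py 366.5 -309.3 80 23.8
```

```text
[ 0.61904868 -0.23677868  0.058     ]
clock: 41.88
position: [0.6191, -0.2377, 0.0211]
ee_rot: [0.0, 0.977, 0.215, 0.0]
contact_force: [-1.0, 0.2, 5.8]
width: 0.0571
gripper_force: 66.8
clock 41.88 pos [ 619.1 -237.7   21.1] xang 24.82 w 0.0571 gf 66.77 F [-1.   0.2  5.8]
shift [-259.3  -41.   -59.1] turn [ 0.003 -0.006  0.169]
```

```bash
python3 -m handwheel '[[[0,0,-2],[0,0,0],1],[[0,0,-5],[0,0,0],1],[[0,0,-10],[0,0,0],1],[[0,0,-20],[0,0,0],1],[[0,0,-13],[0,0,0],1],[[0,0,0],[0,0,0.17],1],[[-10,-2,0],[0,0,0],1],[[-25,-4,0],[0,0,0],1],[[-35,-6,0],[0,0,0],1],[[-40,-6,0],[0,0,0],1],[[-40,-6,0],[0,0,0],1],[[-40,-6,0],[0,0,0],1],[[-35,-5,0],[0,0,0],1],[[-25,-4,0],[0,0,0],1],[[-9,-2,0],[0,0,0],1],[[0,0,0],[0,0,0],1],[[0,0,0],[0,0,0],1],[[0,0,0],[0,0,0],1]]'
python3 go.py 366.5 -309.3 16.5 23.8
python3 - <<'E'
from h import *
s=readout.get_state();im=vision.get_image("wrist");cv2.imwrite("pics/w10.png",im);np.save("w10.npy",s,allow_pickle=True)
E
```

```text
clock: 44.12
position: [0.3662, -0.3046, 0.0704]
ee_rot: [0.0, 0.978, 0.207, 0.0]
contact_force: [0.2, -0.7, -4.7]
width: 0.0569
gripper_force: 65.9
clock 44.12 pos [ 366.2 -304.6   70.4] xang 23.85 w 0.0569 gf 65.9 F [ 0.2 -0.7 -4.7]
shift [-1.6  4.4 53.9] turn [ 0.003 -0.004  0.009]
```

View pics/w10.png

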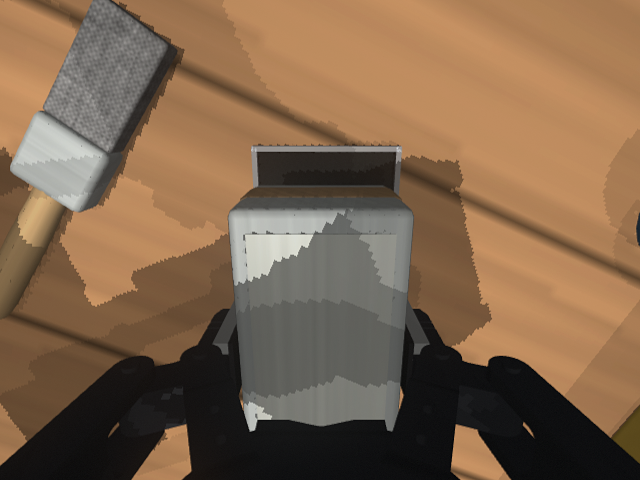

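The tray's centre is at column 326 and the tin's at 321. That matches the 4.4 mm correction along tool y.

```bash
python3 - <<'E'
from h import *
s=np.load("w10.npy",allow_pickle=True).item();c=cam("wrist",s);p=s["position"];u=np.array([np.cos(np.radians(23.85)),np.sin(np.radians(23.85)),0])
print(((ray(c,[(320,146)],.007)-p)@u)*1000-68,((ray(c,[(320,209)],p[2]+.0369)-p)@u)*1000-55,((ray(c,[(320,187)],p[2]-.0131)-p)@u)*1000-55)
E
python3 -m handwheel '[[[0,4,0],[0,0,0],1],[[0,0,12],[0,0,0],1],[[0,0,15],[0,0,0],1],[[0,0,12],[0,0,0],1],[[0,0,7],[0,0,0],1],[[0,0,4],[0,0,0],1],[[0,0,2],[0,0,0],1],[[0,0,0],[0,0,0],1],[[0,0,0],[0,0,0],1]]'
```

```text
[0.34395573] [0.13085354] [-1.30847429]
clock: 45.3
position: [0.3671, -0.3086, 0.0188]
ee_rot: [0.0, 0.979, 0.206, 0.0]
contact_force: [-0.2, -0.1, -4.4]
width: 0.057
gripper_force: 65.9
```

```bash
python3 -m handwheel '[[[0,0,1.5],[0,0,0],1],[[0,0,0.8],[0,0,0],1],[[0,0,0],[0,0,0],1],[[0,0,0],[0,0,0],1]]'
```

```text
clock: 45.8
position: [0.3669, -0.3083, 0.0162]
ee_rot: [-0.0, 0.979, 0.206, 0.0]
contact_force: [0.3, 0.2, -4.6]
width: 0.0571
gripper_force: 65.9
```

```bash
python3 -m handwheel '[[[0,0,0.5],[0,0,0],1],[[0,0,0],[0,0,0],-0.1],[[0,0,0],[0,0,0],-0.2],[[0,0,0],[0,0,0],-0.3],[[0,0,0],[0,0,0],-0.5],[[0,0,0],[0,0,0],-1],[[0,0,0],[0,0,0],-1],[[0,0,-10],[0,0,0],-1],[[0,0,-30],[0,0,0],-1],[[0,0,-50],[0,0,0],-1],[[0,0,-50],[0,0,0],-1],[[0,0,-20],[0,0,0],-1],[[0,0,0],[0,0,0],-1],[[0,0,0],[0,0,0],-1],[[0,0,0],[0,0,0],-1]]'
python3 - <<'E'
from h import *
im=vision.get_image("scene");cv2.imwrite("pics/s4.png",im)
E
```

```text
clock: 47.68
position: [0.3662, -0.3076, 0.1743]
ee_rot: [-0.001, 0.979, 0.206, -0.001]
contact_force: [-0.1, 0.2, 0.7]
width: 0.0857
gripper_force: 0.0
```

View pics/s4.png

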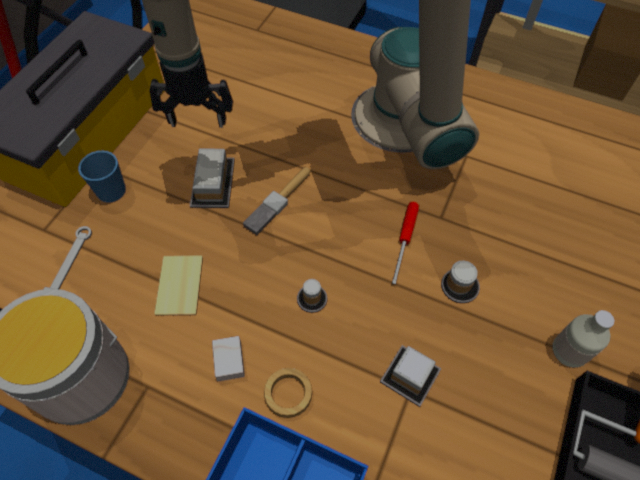

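All four tins stand upright in their own trays, at (212,178), (312,295), (461,282) and (411,372). The gripper is clear of everything, so I'm handing in.

```bash
python3 -c "
from rig import manip
print(manip.sign_off())"
```

```text
the job is handed in; nothing more can be done
None
```

All four tins were moved, top down, into their own trays and let go; the last camera view shows them upright and the gripper clear, and the job was handed in at about 48 s (the hand-in returned no verdict).

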